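# Set out the craft canisters by height

### The arm

A 6-joint arm with a two-finger parallel gripper is mounted at the origin on the work surface. World frame = base frame: x ahead of the robot, y to its left, z up, the work surface at z = 0. Lengths are in m, angles in rad, forces in N, time in s.
With the tool pointing down it reaches from about 0.25 to 0.775 m from the base axis. Payload 4 kg.
Tool frame: the origin (TCP) lies at the very end of the fingers, on their centre line; the grasp point (between the pads) lies 19 mm behind it; z points along the fingers, y is the direction in which the jaws open and shut (so a half turn about z gives the same grasp; the last joint's range is limited). The gripper opens to 94 mm and grips with 3 to 60 N. Pads are 16 mm wide; open, the fingers measure 119 mm over their backs; the gripper's body (75 mm by 177 mm) begins 78 mm behind the grasp point.
Start: joints at [-1.206, 0.087, 1.371, -0, 1.684, -0.103], TCP at [0.248, -0.491, 0.206] pointing down, gripper open.
Joint ranges: [-3.1, 3.1], [-0.76, 2.03], [0.27, 2.55], [-1.08, 4.22], [0.17, 2.65], [-2.57, 2.57]. Speed limits (rad/s): [2.79, 2.79, 3.14, 3.14, 3.14, 3.14].

### API

Orientations are given as [roll, pitch, yaw] about the fixed x, y, z axes, in that order (R = Rz(yaw) Ry(pitch) Rx(roll)).
In Python, from bench import robot, snapshot, calibration gives the robot as it stands. The module is installed in compiled form; this text tells all that it offers.
- The arm moves only by the tool servo_tool, never from a script. Its argument "series" is text: rows parted by semicolons, each of 5 numbers parted by spaces: the closure, from -1 (fully open) to 1 (shut), then the shift along the tool's x, y, z in cm, then the turn about the tool's z in rad. A call has 1 to 20 rows; each row is the pose to reach, as a shift and turn from the pose commanded when the call began, along the tool's axes at that moment; what a row does not reach only later rows make up. A row lasts 1/12 s, in which the tool goes at most 41.7 mm and 7.16 degrees, less where a joint would pass 70% of its speed; a pose out of reach is approached as far as the arm can. A call with a gripper value outside its range is refused whole. The fingers move at their own pace and stop on an object; the grip force is fixed at half the most. Time passes only in rows, so rows that repeat a pose let the fingers close. It gives the time, the measured TCP pose, the force and the opening at its end, in the units of the state.
- robot.get_obs(): the state, without advancing time (a new reading comes with each control period).
- snapshot(name): name is "scene" or "top"; returns (picture, depth): 480x640x3 uint8, red, green, blue; 480x640 float32, m along the optical axis (not along the pixel's ray), 0 where there is no reading.
- calibration(name): a dict with "fx", "fy", "cx", "cy" (pixels), "rvec" (rotation vector, rad) and "tvec" (3), from world to camera coordinates, as OpenCV has them. Camera axes: x right, y down, z forward; pixel columns grow to the right and rows downward; lengths in m; the calibration is good to about 2 mm. A picture is of the moment at which its call begins. calibration takes no time and is no camera call.
- robot.close_job(): hands the job in, once; it reports no verdict.
The state is a dict: "time": time; "joint_positions": joint angles; "qvel": joint speeds; "joint_torque": joint torques, N m; "tool_pos": TCP position; "ee_rot": TCP orientation; "wrist_force": force on the tool from outside, world axes, zero at the start; "wrist_torque": the same for the moment, N m; "width": finger opening in m.
Only numpy, scipy, OpenCV 4.12 (cv2) and the standard library are available. Lean on these libraries where they do the work, as an engineer would, in place of code of your own. Each camera call takes 0.05 s, during which the arm holds its last target. There are 200 camera calls.

### The job

Line up the four card canisters on the row of cork mats on the wooden strip in order of height, one on the middle of each mat: the tallest on the mat next to the grey bookend, then each next shorter one, with the shortest at the far end. Never tip a canister over, and leave all four standing upright and let go.

Things in the scene. Friction and masses are not known exactly. Their poses are not given: they have to be found in the camera images.
- can_a_mid (a point): The shortest canister: an upright card tube with a white lid and flat ends, 50 mm tall, 48 mm in diameter, loose, 63 to 117 g. The point is its centre, half-way up (25 mm above its foot); z is up along its axis. It starts on the table (height 0).
- can_b_mid (a point): The second shortest canister: an upright card tube with a white lid and flat ends, 70 mm tall, 48 mm in diameter, loose, 77 to 143 g. The point is its centre, half-way up (35 mm above its foot); z is up along its axis. It starts on the table (height 0).
- can_c_mid (a point): The second tallest canister: an upright card tube with a white lid and flat ends, 90 mm tall, 48 mm in diameter, loose, 91 to 169 g. The point is its centre, half-way up (45 mm above its foot); z is up along its axis. It starts on the table (height 0).
- can_d_mid (a point): The tallest canister: an upright card tube with a white lid and flat ends, 110 mm tall, 48 mm in diameter, loose, 105 to 195 g. The point is its centre, half-way up (55 mm above its foot); z is up along its axis. It starts on the table (height 0).
- mat_1: Round cork mat, 70 mm in diameter and 3 mm thick, fixed flat on a wooden strip (100 mm wide, 500 mm long, 18 mm thick, fixed to the table); the right-hand end of the row of four, as seen from the robot. Mats are 90 mm apart, centre to centre. Origin: centre of the underside of the mat, 18 mm above the table (canisters stand on its top, 21 mm above the table); the y axis runs along the row.
- mat_2: Round cork mat, 70 mm in diameter and 3 mm thick, fixed flat on a wooden strip (100 mm wide, 500 mm long, 18 mm thick, fixed to the table); second from the right of the row of four, as seen from the robot. Mats are 90 mm apart, centre to centre. Origin: centre of the underside of the mat, 18 mm above the table (canisters stand on its top, 21 mm above the table); the y axis runs along the row.
- mat_3: Round cork mat, 70 mm in diameter and 3 mm thick, fixed flat on a wooden strip (100 mm wide, 500 mm long, 18 mm thick, fixed to the table); second from the left of the row of four, as seen from the robot. Mats are 90 mm apart, centre to centre. Origin: centre of the underside of the mat, 18 mm above the table (canisters stand on its top, 21 mm above the table); the y axis runs along the row.
- mat_4: Round cork mat, 70 mm in diameter and 3 mm thick, fixed flat on a wooden strip (100 mm wide, 500 mm long, 18 mm thick, fixed to the table); the left-hand end of the row of four, as seen from the robot. Mats are 90 mm apart, centre to centre. Origin: centre of the underside of the mat, 18 mm above the table (canisters stand on its top, 21 mm above the table); the y axis runs along the row.
- bookend: Grey metal bookend, fixed on the wooden strip beyond the left or the right end of the row (it varies), 80 mm from the centre of the nearest mat: an upright plate 84 mm wide across the strip, 4 mm thick and 90 mm high on a foot 44 mm long. Origin: centre of its underside. At the strip's other end lies a roll of tape, 58 mm across and 24 mm high.
Mind the look-alikes: they are no part of the job. What is shaped like the part that bears can_b_mid but pink is not meant.

How it is judged:
By the outcome, as a careful person would: the job done as asked, in the order asked, and still so for the second after the job is handed in, with the robot touching nothing.
It also fails if it takes over 99 s, if anything falls off the work surface, if the arm or the gripper's body presses on something with over 40 N, if the wrist force passes 120 N, or if a joint passes its speed limit or range.

## Working session

There is one attempt and no reset: what is moved stays moved. The work goes in short steps, Python scripts to look and compute and a tool call to move; the robot and the scene stay as the last step left them, time stands still between calls to the robot, and variables do not carry over. Pictures are saved under pics/ and viewed, about 12 in all and at most 16, crops included, and the job is handed in when it is done.

Besides the shell and the picture viewer there is one more tool, called after "Call:" in YAML: its name, and indented under it one key for each argument. servo_tool: Moves the arm, as the interface text tells. Its arguments: {"type":"object","properties":{"series":{"type":"string"}},"required":["series"]}

```bash
mkdir -p pics && cat > h.py <<'E'
import numpy as np, cv2
from bench import robot, snapshot, calibration
def cloud(name):
    im,d=snapshot(name); c=calibration(name)
    R=cv2.Rodrigues(np.array(c["rvec"],float))[0]; t=np.array(c["tvec"],float).ravel()
    v,u=np.mgrid[:480,:640]
    P=np.stack([(u-c["cx"])/c["fx"]*d,(v-c["cy"])/c["fy"]*d,d],-1)
    W=(P-t)@R; W[d==0]=np.nan
    return im,W
def save(im,n): cv2.imwrite("pics/"+n,cv2.cvtColor(im,cv2.COLOR_RGB2BGR))
E
python3 - <<'E'
from h import *
for n in("scene","top"):
    im,W=cloud(n); save(im,n+"0.png"); np.savez(n+"0",im=im,W=W)
o=robot.get_obs(); print({k:np.round(v,3) for k,v in o.items()})
E
```

```text
{'time': np.float64(0.1), 'joint_positions': array([-1.206,  0.088,  1.372, -0.   ,  1.684, -0.103]), 'qvel': array([-0.001, -0.001, -0.002,  0.   ,  0.003,  0.   ]), 'joint_torque': array([ 3.0000e-03, -3.4126e+01, -3.0330e+01,  7.2000e-02,  3.0000e-02,
       -0.0000e+00]), 'tool_pos': array([ 0.248, -0.49 ,  0.204]), 'ee_rot': array([-3.14 , -0.   ,  0.468]), 'wrist_force': array([ 0.667, -0.522,  0.075]), 'wrist_torque': array([-0.024, -0.043, -0.074]), 'width': np.float64(0.094)}
```

View pics/scene0.png

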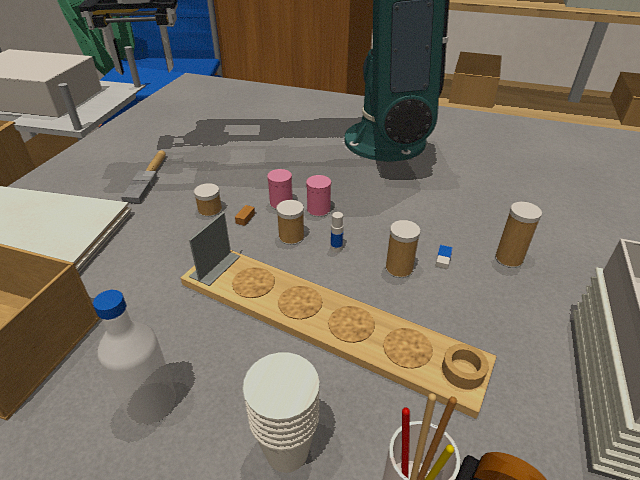

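View pics/top0.png

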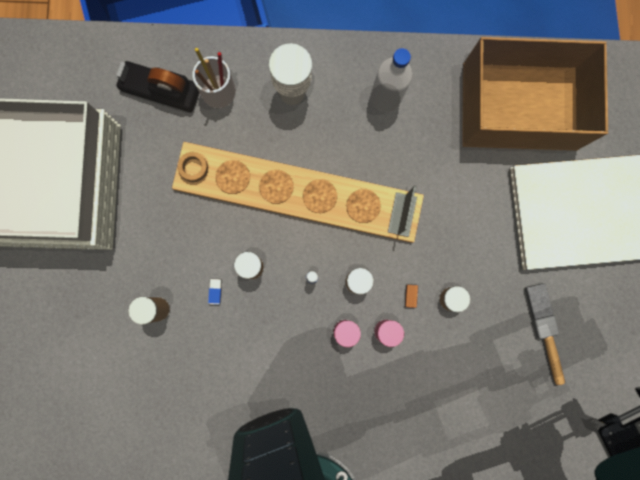

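The scene view shows the four white-lidded cans at A (207,200), B (290,222), C (403,248) and D (518,235). In the top view they are at A (456,299), B (360,281), C (247,265) and D (142,310). The look-alikes are the pink cans, at top (347,334) and (390,333), and the small bottle at top (312,277). The bookend is at the right-hand end of the strip, top (407,213), so D goes on mat_1, C on mat_2, B on mat_3 and A on mat_4.

```bash
python3 - <<'E'
from h import *
z=np.load("top0.npz"); W=z["W"]; im=z["im"]
for n,(u,v),h in [("D",(142,310),.11),("C",(247,265),.09),("B",(360,281),.07),("A",(456,299),.05),("p1",(347,334),.07),("p2",(390,333),.07),("bot",(312,277),.05)]:
    w=W[v-22:v+23,u-22:u+23].reshape(-1,3); top=np.nanmax(w[:,2])
    m=w[np.abs(w[:,2]-np.nanmedian(W[v-3:v+4,u-3:u+4,2]))<.006]
    lo,hi=np.percentile(m,1,0),np.percentile(m,99,0); c=cv2.minEnclosingCircle(m[:,:2].astype(np.float32))
    print(n,np.round(top,3),"mid",np.round((lo+hi)/2,4),"size",np.round(hi-lo,3),np.round(c,3) if 0 else c)
# mats: cork by colour on z~0.021
hsv=cv2.cvtColor(im,cv2.COLOR_RGB2HSV); 
for (u,v) in [(232,177),(276,186),(320,196),(363,205)]: print(im[v,u],W[v,u].round(4), im[v+24,u],)
for (u,v) in [(407,213),(193,167)]:
    print(np.nanmax(W[v-15:v+16,u-10:u+10,2]),W[v,u].round(3))
# strip: z .012-.03 region rectangle
m=(W[...,2]>.012)&(W[...,2]<.028); m[:135]=0;m[250:]=0;m[:,:165]=0;m[:,435:]=0
p=W[m][:,:2].astype(np.float32); print(cv2.minAreaRect(p))
cv2.imwrite("pics/crop.png",cv2.resize(cv2.cvtColor(im[130:350,100:500],cv2.COLOR_RGB2BGR),None,fx=2,fy=2))
E
```

```text
D 0.115 mid [0.3777 0.3073 0.1099] size [0.045 0.046 0.008] ((0.37769490480422974, 0.3073139190673828), 0.024734530597925186)
C 0.096 mid [0.4662 0.1237 0.0898] size [0.046 0.046 0.009] ((0.4665029048919678, 0.12357547879219055), 0.024461694061756134)
B 0.076 mid [ 0.4437 -0.0886  0.0699] size [0.047 0.045 0.01 ] ((0.4437955319881439, -0.08906031399965286), 0.024525217711925507)
A 0.056 mid [ 0.416  -0.2794  0.0497] size [0.046 0.046 0.009] ((0.41547513008117676, -0.2798318564891815), 0.025031348690390587)
p1 0.076 mid [ 0.3437 -0.0672  0.07  ] size [0.046 0.047 0.009] ((0.3439673185348511, -0.06716625392436981), 0.024677513167262077)
p2 0.076 mid [ 0.3469 -0.149   0.0702] size [0.045 0.046 0.009] ((0.3471915125846863, -0.1492910385131836), 0.024570375680923462)
bot 0.081 mid [0.4492 0.002  0.0774] size [0.016 0.017 0.007] ((0.44932684302330017, 0.0022278728429228067), 0.00931628979742527)
[205 152  92] [0.645  0.1692 0.0215] [185 145  91]
[202 149  89] [0.6299 0.0802 0.0201] [210 168 107]
[206 153  91] [ 0.6125 -0.0089  0.0198] [208 173 109]
[199 146  88] [ 0.5969 -0.0959  0.0208] [215 188 120]
0.11173619855011736 [ 0.572 -0.172  0.093]
0.047375006765148824 [0.663 0.249 0.02 ]
((0.6219426393508911, 0.03525663912296295), (0.5006739497184753, 0.101712167263031), 79.25018310546875)
```

View pics/crop.png

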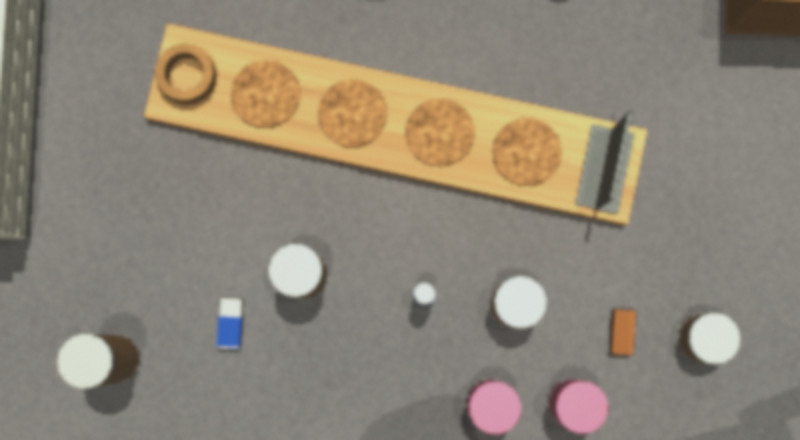

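```bash
cat > g.py <<'E'
import sys
from h import *
from scipy.spatial.transform import Rotation as Ro
def go(x,y,z,yaw=1.383):
    o=robot.get_obs(); R=Ro.from_euler("xyz",o["ee_rot"])
    s=R.inv().apply(np.array([x,y,z])-o["tool_pos"])*100
    print("pose",np.round(o["tool_pos"],4),np.round(o["ee_rot"],3),"t",round(float(o["time"]),2),"w",round(float(o["width"]),4),"\nshift",np.round(s,2),"turn",round(float(o["ee_rot"][2]-yaw),3))
if __name__=="__main__": go(*map(float,sys.argv[1:]))
E
python3 g.py .378 .307 .2
```

```text
pose [ 0.2478 -0.4905  0.2044] [-3.14  -0.     0.468] t 0.1 w 0.0939 
shift [ 47.58 -65.31   0.58] turn -0.915
```

Call:
servo_tool:
  series: "-1 47.6 -65.3 0.6 -0.915;-1 47.6 -65.3 0.6 -0.915;-1 47.6 -65.3 0.6 -0.915;-1 47.6 -65.3 0.6 -0.915;-1 47.6 -65.3 0.6 -0.915;-1 47.6 -65.3 0.6 -0.915;-1 47.6 -65.3 0.6 -0.915;-1 47.6 -65.3 0.6 -0.915;-1 47.6 -65.3 0.6 -0.915;-1 47.6 -65.3 0.6 -0.915;-1 47.6 -65.3 0.6 -0.915;-1 47.6 -65.3 0.6 -0.915;-1 47.6 -65.3 0.6 -0.915;-1 47.6 -65.3 0.6 -0.915;-1 47.6 -65.3 0.6 -0.915;-1 47.6 -65.3 0.6 -0.915;-1 47.6 -65.3 0.6 -0.915;-1 47.6 -65.3 0.6 -0.915;-1 47.6 -65.3 0.6 -0.915;-1 47.6 -65.3 0.6 -0.915"

```text
time: 1.77
tool_pos: [0.3778, 0.3108, 0.1981]
ee_rot: [-3.14, -0.0, 1.387]
wrist_force: [-0.0, -0.5, 0.7]
width: 0.0938
```

```bash
python3 g.py .378 .307 .051; python3 -c "
from h import *
im,W=cloud('scene');save(im[130:330,380:640],'s1.png')"
```

```text
pose [0.3778 0.3108 0.1981] [-3.14  -0.     1.387] t 1.77 w 0.0938 
shift [-0.38  0.12 14.71] turn 0.004
```

View pics/s1.png

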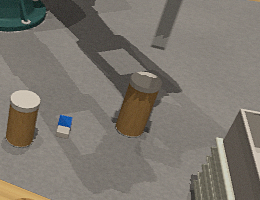

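```bash
python3 -c "
from h import *
im,W=cloud('scene');save(im,'s2.png')"; python3 g.py .378 .307 .051
```

```text
pose [0.3778 0.3088 0.198 ] [-3.139e+00  2.000e-03  1.387e+00] t 1.87 w 0.094 
shift [-0.15  0.08 14.7 ] turn 0.004
```

View pics/s2.png

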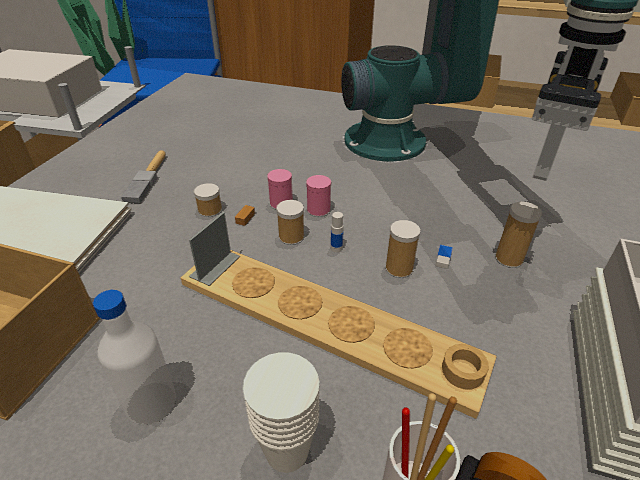

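The gripper is at the right, fingertips near (540,175), with one finger hiding the other. I'll check that against the calibration.

```bash
python3 - <<'E'
from h import *
c=calibration("scene"); K=np.array([[c["fx"],0,c["cx"]],[0,c["fy"],c["cy"]],[0,0,1.]])
T=robot.get_obs()["tool_pos"]; n=np.array([.98,-.187,0])
print(cv2.projectPoints(np.array([T,T+.05*n,T-.05*n,[.378,.307,.11]]),np.array(c["rvec"],float),np.array(c["tvec"],float),K,None)[0].reshape(-1,2).round())
E
```

```text
[[541. 164.]
 [536. 180.]
 [546. 151.]
 [524. 211.]]
```

The projection agrees, so I'll descend on D and grip it.

Call:
servo_tool:
  series: "-1 -0.15 0.1 2 0;-1 -0.15 0.1 4.5 0;-1 -0.15 0.1 7 0;-1 -0.15 0.1 9.5 0;-1 -0.15 0.1 12 0;-1 -0.15 0.1 14 0;-1 -0.15 0.1 14.7 0;-1 -0.15 0.1 14.7 0;1 -0.15 0.1 14.7 0;1 -0.15 0.1 14.7 0;1 -0.15 0.1 14.7 0;1 -0.15 0.1 14.7 0;1 -0.15 0.1 14.7 0;1 -0.15 0.1 14.7 0;1 -0.15 0.1 14.7 0;1 -0.15 0.1 14.7 0"

```text
time: 3.2
tool_pos: [0.3789, 0.3051, 0.0526]
ee_rot: [-3.141, -0.0, 1.383]
wrist_force: [-1.9, 1.0, 0.6]
width: 0.0471
```

```bash
python3 g.py .5967 -.0973 .2
```

```text
pose [0.3789 0.3051 0.0526] [-3.141 -0.     1.383] t 3.2 w 0.0471 
shift [-35.46  28.9  -14.76] turn 0.0
```

Call:
servo_tool:
  series: "1 0 0 -2 0;1 0 0 -5 0;1 0 0 -8.5 0;1 0 0 -12 0;1 -1 0.8 -14.8 0;1 -3 2.4 -14.8 0;1 -5.5 4.5 -14.8 0;1 -8.2 6.7 -14.8 0;1 -11 9 -14.8 0;1 -14 11.4 -14.8 0;1 -17 13.8 -14.8 0;1 -20 16.3 -14.8 0;1 -23 18.7 -14.8 0;1 -26 21.2 -14.8 0;1 -29 23.6 -14.8 0;1 -31.5 25.7 -14.8 0;1 -33.5 27.3 -14.8 0;1 -34.8 28.4 -14.8 0;1 -35.5 28.9 -14.8 0;1 -35.5 28.9 -14.8 0"

```text
time: 4.87
tool_pos: [0.5968, -0.0994, 0.1991]
ee_rot: [-3.14, 0.0, 1.381]
wrist_force: [-0.8, 0.6, -1.2]
width: 0.0477
```

Call:
servo_tool:
  series: "1 0 0 0 0;1 0 0 0 0;1 0 0 0 0"

```text
time: 5.12
tool_pos: [0.5963, -0.0965, 0.2008]
ee_rot: [3.141, -0.0, 1.384]
wrist_force: [-0.4, -0.3, -1.7]
width: 0.0477
```

```bash
python3 - <<'E'
from g import *
im,W=cloud("top"); save(im[100:350,80:520],"t1.png")
# held can lid: points in z range lid (z = TCP -.051+.11)
T=robot.get_obs()["tool_pos"]; print(T.round(4))
go(.5967,-.0992,.073)
E
```

```text
[ 0.5964 -0.0966  0.2009]
pose [ 0.5964 -0.0966  0.2009] [ 3.141 -0.     1.384] t 5.17 w 0.0476 
shift [-0.25  0.07 12.79] turn 0.001
```

View pics/t1.png

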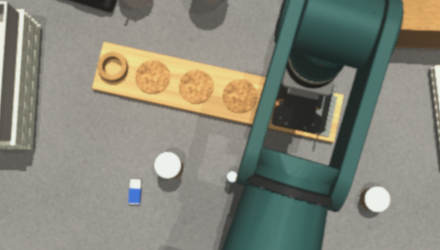

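The wrist hides D, now over mat_1 at about (300,105) in the crop. I'll lower it gently and release.

Call:
servo_tool:
  series: "1 -0.2 0.05 2 0;1 -0.2 0.05 4.5 0;1 -0.2 0.05 7 0;1 -0.2 0.05 9.3 0;1 -0.2 0.05 11 0;1 -0.2 0.05 12 0;1 -0.2 0.05 12.4 0;1 -0.2 0.05 12.7 0;1 -0.2 0.05 12.7 0;1 -0.2 0.05 12.7 0"

```text
time: 6.0
tool_pos: [0.5978, -0.1001, 0.0751]
ee_rot: [3.139, 0.0, 1.383]
wrist_force: [-1.0, 0.1, -1.7]
width: 0.0476
```

```bash
python3 g.py .5967 -.0992 .0735
```

```text
pose [ 0.5978 -0.1001  0.0751] [3.139 0.    1.383] t 6.0 w 0.0476 
shift [ 0.06 -0.13  0.16] turn -0.0
```

Call:
servo_tool:
  series: "1 0.05 -0.1 0.1 0;1 0.05 -0.1 0.2 0;1 0.05 -0.1 0.2 0;1 0.05 -0.1 0.2 0"

```text
time: 6.33
tool_pos: [0.5968, -0.0994, 0.0736]
ee_rot: [3.139, 0.0, 1.383]
wrist_force: [-1.4, 0.6, 5.9]
width: 0.0476
```

Call:
servo_tool:
  series: "-1 0 0 0 0;-1 0 0 0 0;-1 0 0 0 0;-1 0 0 0 0;-1 0 0 0 0;-1 0 0 0 0;-1 0 0 -2 0;-1 0 0 -5 0;-1 0 0 -8.5 0;-1 0 0 -12 0;-1 0 0 -15 0;-1 0 0 -15 0;-1 0 0 -15 0"

```text
time: 7.42
tool_pos: [0.5971, -0.0995, 0.2244]
ee_rot: [3.136, 0.0, 1.383]
wrist_force: [-1.0, -0.1, 0.3]
width: 0.0939
```

```bash
python3 g.py .4662 .1237 .18
```

```text
pose [ 0.5971 -0.0995  0.2244] [3.136 0.    1.383] t 7.42 w 0.0939 
shift [ 19.49 -17.06   4.33] turn -0.0
```

D is down: 5.9 N of contact at foot height, then let go cleanly. Next is C.

Call:
servo_tool:
  series: "-1 1.5 -1.3 0 0;-1 4.5 -3.9 0 0;-1 7.5 -6.6 1 0;-1 10.5 -9.2 2 0;-1 13.5 -11.8 3 0;-1 16.5 -14.4 4 0;-1 18.5 -16.2 4.3 0;-1 19.5 -17.1 4.3 0;-1 19.5 -17.1 4.3 0;-1 19.5 -17.1 4.3 0;-1 19.5 -17.1 4.3 0;-1 19.5 -17.1 4.3 0"

```text
time: 8.42
tool_pos: [0.4649, 0.1232, 0.1779]
ee_rot: [-3.141, 0.001, 1.381]
wrist_force: [-0.8, -0.6, 0.2]
width: 0.0939
```

```bash
python3 - <<'E'
from g import *
im,W=cloud("top"); save(im[100:350,80:520],"t2.png")
u,v=364,205; w=W[v-40:v+30,u-35:u+36].reshape(-1,3); m=w[(w[:,2]>.122)&(w[:,2]<.14)&(w[:,1]>-.16)]
print(len(m), cv2.minEnclosingCircle(m[:,:2].astype(np.float32)))
u,v=247,265
go(.4662,.1237,.041)
E
```

```text
576 ((0.5983068943023682, -0.09714244306087494), 0.024980392307043076)
pose [0.4649 0.1232 0.1781] [-3.141e+00  1.000e-03  1.381e+00] t 8.47 w 0.0941 
shift [ 0.08  0.12 13.71] turn -0.002
```

View pics/t2.png

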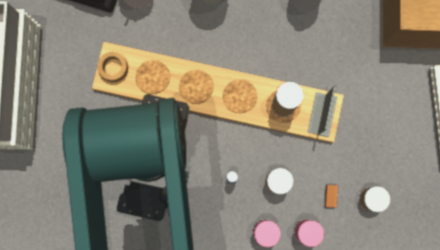

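D stands on mat_1 at crop (288,97), within about 2 mm of its centre.

Call:
servo_tool:
  series: "-1 0.1 0.1 2 0;-1 0.1 0.1 4.5 0;-1 0.1 0.1 7 0;-1 0.1 0.1 9.5 0;-1 0.1 0.1 12 0;-1 0.1 0.1 13.5 0;-1 0.1 0.1 13.7 0;-1 0.1 0.1 13.7 0;1 0.1 0.1 13.7 0;1 0.1 0.1 13.7 0;1 0.1 0.1 13.7 0;1 0.1 0.1 13.7 0;1 0.1 0.1 13.7 0;1 0.1 0.1 13.7 0;1 0.1 0.1 13.7 0;1 0.1 0.1 13.7 0"

```text
time: 9.8
tool_pos: [0.4656, 0.1251, 0.0416]
ee_rot: [3.141, 0.0, 1.383]
wrist_force: [0.4, -0.2, -0.1]
width: 0.0477
```

```bash
python3 g.py .6135 -.0089 .2
```

```text
pose [0.4656 0.1251 0.0416] [3.141 0.    1.383] t 9.8 w 0.0477 
shift [-10.4   17.04 -15.83] turn -0.0
```

Call:
servo_tool:
  series: "1 0 0 -2 0;1 0 0 -5 0;1 0 0 -8.5 0;1 0 0 -12 0;1 0 0 -15 0;1 -1 1.6 -15.8 0;1 -2.5 4.1 -15.8 0;1 -4.2 6.9 -15.8 0;1 -6 9.8 -15.8 0;1 -7.8 12.8 -15.8 0;1 -9.4 15.2 -15.8 0;1 -10.2 16.7 -15.8 0;1 -10.3 17 -15.8 0;1 -10.3 17 -15.8 0;1 -10.3 17 -15.8 0;1 -10.3 17 -15.8 0"

```text
time: 11.13
tool_pos: [0.6125, -0.0068, 0.1996]
ee_rot: [-3.141, -0.0, 1.384]
wrist_force: [0.8, -0.8, -1.5]
width: 0.0477
```

```bash
python3 g.py .6135 -.0075 .0625
```

```text
pose [ 0.6125 -0.0068  0.1996] [-3.141 -0.     1.384] t 11.13 w 0.0477 
shift [-0.05  0.12 13.71] turn 0.001
```

Call:
servo_tool:
  series: "1 -0.05 0.1 2 0;1 -0.05 0.1 4.5 0;1 -0.05 0.1 7 0;1 -0.05 0.1 9.5 0;1 -0.05 0.1 11.5 0;1 -0.05 0.1 12.8 0;1 -0.05 0.1 13.4 0;1 -0.05 0.1 13.6 0;1 -0.05 0.1 13.6 0;1 -0.05 0.1 13.6 0"

```text
time: 11.97
tool_pos: [0.6152, -0.0085, 0.0653]
ee_rot: [3.138, -0.0, 1.383]
wrist_force: [0.6, 0.3, -0.8]
width: 0.0473
```

```bash
python3 g.py .6135 -.0075 .0625
```

```text
pose [ 0.6152 -0.0085  0.0653] [ 3.138 -0.     1.383] t 11.97 w 0.0473 
shift [ 0.06 -0.19  0.28] turn 0.0
```

Call:
servo_tool:
  series: "1 0.05 -0.1 0.1 0;1 0.05 -0.1 0.2 0;1 0.05 -0.15 0.25 0;1 0.05 -0.15 0.25 0;1 0.05 -0.15 0.25 0"

```text
time: 12.38
tool_pos: [0.614, -0.0079, 0.0627]
ee_rot: [3.138, -0.0, 1.383]
wrist_force: [-0.7, 0.2, 4.4]
width: 0.0477
```

Contact; release, rise, then B.

Call:
servo_tool:
  series: "-1 0 0 0 0;-1 0 0 0 0;-1 0 0 0 0;-1 0 0 0 0;-1 0 0 0 0;-1 0 0 0 0;-1 0 0 -2 0;-1 0 0 -5 0;-1 0 0 -8.5 0;-1 0 0 -12 0;-1 0 0 -15 0;-1 0 0 -15 0;-1 0 0 -15 0"

```text
time: 13.47
tool_pos: [0.614, -0.0079, 0.2139]
ee_rot: [3.136, -0.0, 1.383]
wrist_force: [-0.0, 0.2, -0.3]
width: 0.0939
```

```bash
python3 g.py .4437 -.0886 .16
```

```text
pose [ 0.614  -0.0079  0.2139] [ 3.136 -0.     1.383] t 13.47 w 0.0939 
shift [-11.11 -15.26   5.3 ] turn -0.0
```

Call:
servo_tool:
  series: "-1 -1 -1.4 0 0;-1 -3 -4.1 0 0;-1 -5 -6.9 0 0;-1 -7 -9.6 0 0;-1 -9 -12.4 1 0;-1 -10.5 -14.4 3 0;-1 -11.1 -15.3 5 0;-1 -11.1 -15.3 5.3 0;-1 -11.1 -15.3 5.3 0;-1 -11.1 -15.3 5.3 0;-1 -11.1 -15.3 5.3 0"

```text
time: 14.38
tool_pos: [0.4431, -0.088, 0.1587]
ee_rot: [3.14, -0.0, 1.384]
wrist_force: [-0.2, 0.1, 0.0]
width: 0.0939
```

```bash
python3 g.py .4437 -.0886 .026
```

```text
pose [ 0.4431 -0.088   0.1587] [ 3.14  -0.     1.384] t 14.38 w 0.0939 
shift [-0.04  0.06 13.27] turn 0.001
```

Call:
servo_tool:
  series: "-1 0 0.05 2 0;-1 0 0.05 4.5 0;-1 0 0.05 7 0;-1 0 0.05 9.5 0;-1 0 0.05 11.7 0;-1 0 0.05 13 0;-1 0 0.05 13.2 0;-1 0 0.05 13.2 0;1 0 0.05 13.2 0;1 0 0.05 13.2 0;1 0 0.05 13.2 0;1 0 0.05 13.2 0;1 0 0.05 13.2 0;1 0 0.05 13.2 0;1 0 0.05 13.2 0;1 0 0.05 13.2 0"

```text
time: 15.72
tool_pos: [0.4424, -0.0884, 0.0261]
ee_rot: [3.141, 0.0, 1.383]
wrist_force: [0.1, 0.5, 0.9]
width: 0.0479
```

```bash
python3 g.py .6303 .0795 .18
```

```text
pose [ 0.4424 -0.0884  0.0261] [3.141 0.    1.383] t 15.72 w 0.0479 
shift [ 20.01  15.33 -15.38] turn -0.0
```

Call:
servo_tool:
  series: "1 0 0 -2 0;1 0 0 -5 0;1 0 0 -8.5 0;1 0 0 -12 0;1 0 0 -15 0;1 1.3 1 -15.4 0;1 3.5 2.7 -15.4 0;1 6 4.6 -15.4 0;1 8.6 6.6 -15.4 0;1 11.2 8.6 -15.4 0;1 13.8 10.6 -15.4 0;1 16.4 12.6 -15.4 0;1 18.5 14.2 -15.4 0;1 19.6 15 -15.4 0;1 20 15.3 -15.4 0;1 20 15.3 -15.4 0;1 20 15.3 -15.4 0;1 20 15.3 -15.4 0"

```text
time: 17.22
tool_pos: [0.6292, 0.0787, 0.18]
ee_rot: [-3.141, 0.001, 1.382]
wrist_force: [0.0, 0.3, -1.9]
width: 0.0477
```

```bash
python3 g.py .6303 .0793 .047
```

```text
pose [0.6292 0.0787 0.18  ] [-3.141e+00  1.000e-03  1.382e+00] t 17.22 w 0.0477 
shift [ 0.09  0.1  13.3 ] turn -0.001
```

Call:
servo_tool:
  series: "1 0.1 0.05 2 0;1 0.1 0.05 4.5 0;1 0.1 0.05 7 0;1 0.1 0.05 9.5 0;1 0.1 0.05 11.3 0;1 0.1 0.05 12.5 0;1 0.1 0.05 13 0;1 0.1 0.05 13.2 0;1 0.1 0.05 13.2 0;1 0.1 0.05 13.2 0"

```text
time: 18.05
tool_pos: [0.6317, 0.0803, 0.0498]
ee_rot: [3.139, -0.001, 1.383]
wrist_force: [0.2, -1.0, -0.8]
width: 0.0475
```

```bash
python3 g.py .6303 .0793 .047
```

```text
pose [0.6317 0.0803 0.0498] [ 3.139e+00 -1.000e-03  1.383e+00] t 18.05 w 0.0475 
shift [-0.12 -0.12  0.28] turn -0.0
```

Call:
servo_tool:
  series: "1 -0.1 -0.1 0.1 0;1 -0.1 -0.1 0.2 0;1 -0.1 -0.1 0.25 0;1 -0.1 -0.1 0.25 0;1 -0.1 -0.1 0.25 0"

```text
time: 18.47
tool_pos: [0.6302, 0.0796, 0.0472]
ee_rot: [3.139, -0.0, 1.383]
wrist_force: [-0.6, -0.4, 5.4]
width: 0.0476
```

Call:
servo_tool:
  series: "-1 0 0 0 0;-1 0 0 0 0;-1 0 0 0 0;-1 0 0 0 0;-1 0 0 0 0;-1 0 0 0 0;-1 0 0 -2 0;-1 0 0 -5 0;-1 0 0 -8.5 0;-1 0 0 -12 0;-1 0 0 -15 0;-1 0 0 -15 0;-1 0 0 -15 0"

```text
time: 19.55
tool_pos: [0.6308, 0.0797, 0.1985]
ee_rot: [3.136, -0.001, 1.383]
wrist_force: [-0.3, 0.2, -0.2]
width: 0.0941
```

```bash
python3 g.py .4157 -.2796 .15
```

```text
pose [0.6308 0.0797 0.1985] [ 3.136e+00 -1.000e-03  1.383e+00] t 19.55 w 0.0941 
shift [-39.33 -14.44   4.72] turn -0.0
```

Call:
servo_tool:
  series: "-1 -1 -0.4 0 0;-1 -3.5 -1.3 0 0;-1 -6.5 -2.4 0 0;-1 -10 -3.7 0 0;-1 -13.5 -5 0 0;-1 -17 -6.2 0 0;-1 -20.5 -7.5 0 0;-1 -24 -8.8 0 0;-1 -27.5 -10.1 0 0;-1 -31 -11.4 0 0;-1 -34.5 -12.7 1 0;-1 -37.5 -13.8 3 0;-1 -39 -14.3 4.5 0;-1 -39.3 -14.4 4.7 0;-1 -39.3 -14.4 4.7 0;-1 -39.3 -14.4 4.7 0;-1 -39.3 -14.4 4.7 0"

```text
time: 20.97
tool_pos: [0.4153, -0.2787, 0.149]
ee_rot: [3.141, -0.0, 1.384]
wrist_force: [0.2, 0.8, -0.3]
width: 0.0939
```

```bash
python3 - <<'E'
from g import *
im,W=cloud("top"); save(im[100:350,80:520],"t3.png")
for u,v,h in [(364,205,.131),(320,196,.111),(276,186,.091)]:
    w=W[v-35:v+30,u-28:u+29].reshape(-1,3); m=w[(np.abs(w[:,2]-h)<.007)&(w[:,1]>-.16)]
    print(len(m), cv2.minEnclosingCircle(m[:,:2].astype(np.float32)))
go(.4157,-.2796,.014)
E
```

```text
572 ((0.5977620482444763, -0.0973864272236824), 0.024699117988348007)
545 ((0.6143507957458496, -0.009558822959661484), 0.02480897307395935)
519 ((0.6301525235176086, 0.07924402505159378), 0.024771057069301605)
pose [ 0.4155 -0.2788  0.1493] [3.14  0.    1.385] t 21.02 w 0.0941 
shift [-7.000e-02  1.000e-02  1.353e+01] turn 0.002
```

View pics/t3.png

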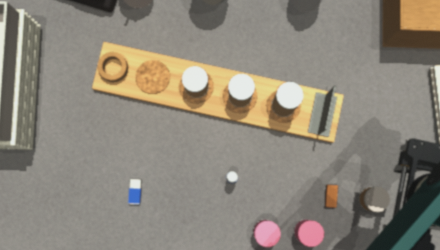

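D, C and B stand on mats 1, 2 and 3 at crop (288,97), (241,88) and (194,80), each within about 1 mm. The gripper is above A at crop (375,200).

Call:
servo_tool:
  series: "-1 -0.1 0 2 0;-1 -0.1 0 4.5 0;-1 -0.1 0 7 0;-1 -0.1 0 9.5 0;-1 -0.1 0 11.7 0;-1 -0.1 0 13 0;-1 -0.1 0 13.4 0;-1 -0.1 0 13.4 0;1 -0.1 0 13.4 0;1 -0.1 0 13.4 0;1 -0.1 0 13.4 0;1 -0.1 0 13.4 0;1 -0.1 0 13.4 0;1 -0.1 0 13.4 0;1 -0.1 0 13.4 0;1 -0.1 0 13.4 0"

```text
time: 22.35
tool_pos: [0.4144, -0.2806, 0.0146]
ee_rot: [3.141, 0.0, 1.383]
wrist_force: [-0.3, 0.1, 0.1]
width: 0.0477
```

```bash
python3 g.py .6471 .1679 .18
```

```text
pose [ 0.4144 -0.2806  0.0146] [3.141 0.    1.383] t 22.35 w 0.0477 
shift [ 48.41  14.48 -16.54] turn -0.0
```

Call:
servo_tool:
  series: "1 0 0 -2 0;1 0 0 -5 0;1 0 0 -8.5 0;1 0 0 -12 0;1 0 0 -15 0;1 1.5 0.45 -16.5 0;1 4 1.2 -16.5 0;1 7 2.1 -16.5 0;1 10.5 3.1 -16.5 0;1 14 4.2 -16.5 0;1 17.5 5.2 -16.5 0;1 21 6.3 -16.5 0;1 24.5 7.3 -16.5 0;1 28 8.4 -16.5 0;1 31.5 9.4 -16.5 0;1 35 10.5 -16.5 0;1 38.5 11.5 -16.5 0;1 42 12.6 -16.5 0;1 45 13.5 -16.5 0;1 47.2 14.1 -16.5 0"

```text
time: 24.02
tool_pos: [0.6416, 0.1596, 0.1783]
ee_rot: [-3.14, -0.0, 1.385]
wrist_force: [-0.5, -1.8, -0.3]
width: 0.0475
```

Call:
servo_tool:
  series: "1 0.8 0.25 0 0;1 1.2 0.35 0 0;1 1.2 0.35 0 0;1 1.2 0.35 0 0;1 1.2 0.35 0 0;1 1.2 0.35 0 0"

```text
time: 24.52
tool_pos: [0.6465, 0.1665, 0.1799]
ee_rot: [3.141, 0.0, 1.381]
wrist_force: [0.1, -0.2, -1.3]
width: 0.0473
```

```bash
python3 g.py .6471 .1669 .0355
```

```text
pose [0.6465 0.1665 0.1799] [3.141 0.    1.381] t 24.52 w 0.0473 
shift [ 0.05  0.04 14.44] turn -0.002
```

Call:
servo_tool:
  series: "1 0.05 0 2 0;1 0.05 0 4.5 0;1 0.05 0 7 0;1 0.05 0 9.5 0;1 0.05 0 12 0;1 0.05 0 13.5 0;1 0.05 0 14.2 0;1 0.05 0 14.3 0;1 0.05 0 14.3 0;1 0.05 0 14.3 0"

```text
time: 25.35
tool_pos: [0.6476, 0.1681, 0.0376]
ee_rot: [3.14, -0.001, 1.382]
wrist_force: [0.3, -0.0, -1.2]
width: 0.0477
```

```bash
python3 g.py .6471 .1669 .0355
```

```text
pose [0.6476 0.1681 0.0376] [ 3.140e+00 -1.000e-03  1.382e+00] t 25.35 w 0.0477 
shift [-0.13 -0.02  0.21] turn -0.001
```

Call:
servo_tool:
  series: "1 -0.1 0 0.1 0;1 -0.1 0 0.2 0;1 -0.1 0 0.25 0;1 -0.1 0 0.25 0;1 -0.1 0 0.25 0"

```text
time: 25.77
tool_pos: [0.6473, 0.1673, 0.0355]
ee_rot: [3.14, -0.0, 1.383]
wrist_force: [-0.9, -1.2, 5.5]
width: 0.0476
```

Call:
servo_tool:
  series: "-1 0 0 0 0;-1 0 0 0 0;-1 0 0 0 0;-1 0 0 0 0;-1 0 0 0 0;-1 0 0 0 0;-1 0 0 -2 0;-1 0 0 -5 0;-1 0 0 -8.5 0;-1 0 0 -12 0;-1 0 0 -15 0;-1 0 -3 -16 0;-1 2 -7 -16 0;-1 4 -11 -16 0;-1 6 -15 -16 0;-1 8 -19 -16 0;-1 10 -23 -16 0;-1 10 -25 -16 0;-1 10 -25 -16 0;-1 10 -25 -16 0"

```text
time: 27.43
tool_pos: [0.4185, 0.3133, 0.1944]
ee_rot: [3.14, -0.0, 1.386]
wrist_force: [0.1, 1.2, 0.1]
width: 0.0943
```

```bash
python3 - <<'E'
from g import *
im,W=cloud("top"); im2,_=cloud("scene"); save(im2,"s4.png")
for u,v,h in [(364,205,.131),(320,196,.111),(276,186,.091),(232,177,.071)]:
    w=W[v-35:v+30,u-28:u+29].reshape(-1,3); m=w[(np.abs(w[:,2]-h)<.007)&(w[:,1]>-.16)]
    print(len(m), cv2.minEnclosingCircle(m[:,:2].astype(np.float32)))
go(.4,.2,.2)
E
```

```text
568 ((0.5976101160049438, -0.09754975140094757), 0.024866672232747078)
547 ((0.6143972873687744, -0.009318003430962563), 0.0246987696737051)
524 ((0.6307176947593689, 0.07846026867628098), 0.02487696148455143)
515 ((0.6477184295654297, 0.16807249188423157), 0.02499878965318203)
pose [0.4203 0.3122 0.1941] [3.141 0.    1.383] t 27.53 w 0.094 
shift [-11.4    0.1   -0.59] turn -0.0
```

View pics/s4.png

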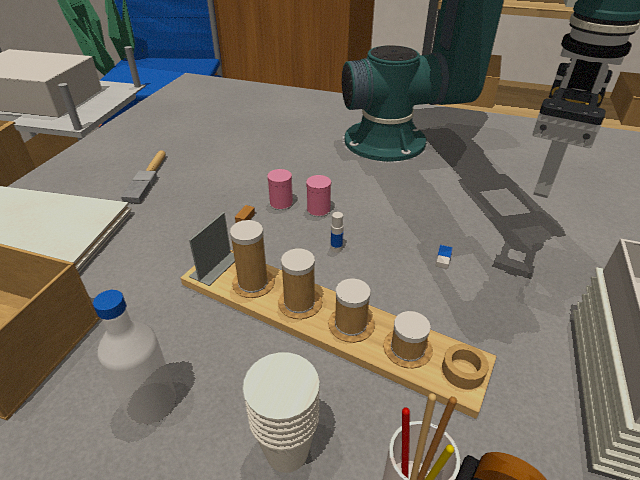

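All four stand upright in descending height from the bookend: D (250,258), C (299,283), B (351,309) and A (410,338).

```bash
python3 -c "
from bench import robot
print(robot.close_job())"
```

```text
the job is handed in; nothing more can be done
None
```

The four white-lidded canisters now stand on the cork mats in order of height. From the bookend outward they are 110 mm on mat_1, 90 mm on mat_2, 70 mm on mat_3 and 50 mm on mat_4. The job is handed in at about 27.5 s on the robot's clock; the hand-in gave no verdict.

- **Position:** the last top-camera measurement put every lid centre within about 1.2 mm of its mat centre, and each lid at the height expected for a canister on a mat.
- **Standing:** the last scene picture showed all four upright, with the gripper open and clear of them. The look-alikes (the pink canisters and the small bottle) were not touched.
- **Forces:** the highest wrist force reported was about 6 N, as each canister was set down. That is from the reading at the end of each move only.
- **Disagreements:** none of the checks failed. The only mismatches were 1–3 mm lags in the tool position, which I corrected before each release.

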